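# Turn a drained spot plate wells-up into the bench tray

## Task

The oblong spot plate has been left to drain on the drain stand, leaning with its wells facing down. Take it off, turn it over and lay it flat in the shallow square tray with its wells facing up. Leave the plain square tile where it leans on the stand.

Things in the scene. Friction and masses are not known exactly. Their poses are not given: they have to be found in the camera images.
- spot_plate_centre (a point): Centre of the spot plate: loose white ceramic slab 92x56x12 mm, 0.1 kg, six round wells (21 mm wide, 5 deep) in one face, two foot ribs on the other. z points out of the well face, x along the 92 mm, y across the 56 mm. At the start it leans at 45 deg in one bay of the stand, wells underneath, x pointing up the slope; its two long edges can be gripped (56 mm) from 35 mm above the foot edge up.
- plain_tile_centre (a point): Centre of the plain tile, a loose white ceramic slab 60x60x8 mm without wells, leaning in the other bay of the stand in the same way. It is to stay there.
- tray_in (a point): Centre of the inner floor of the shallow square steel tray (fixed), 130x130 mm outside, 122x122 mm inside; its rim stands 12 mm above the desk, about 8 mm above its floor. z up, x and y along its sides. The plate fits in it in any direction.
- drain_stand: Aluminium drain stand (fixed), base 110x200x8 mm, 85 mm high; origin under its centre, z up, +x roughly to the robot's left (world +y). Two bays at y = -65 and +65 mm slope at 45 deg, low end at +x, climbing towards -x: two rails, 28 mm wide together and 72 long, with a 40 mm wide ledge square to them for the foot edge. Rails and ledge meet at x = 30 mm, 30 mm above the desk.

How it is judged (in metres and radians):
At the end, for the whole second after the job is handed in: The spot plate lies at rest flat on the tray's floor (within 10 degrees of level, its centre less than 11 mm above the floor and within 45 mm of the tray's middle), its wells facing up (angle between spot_plate_centre's own z axis and vertical below 0.17 rad and horizontal distance between spot_plate_centre and tray_in below 0.045 m and z of spot_plate_centre in the frame of tray_in below 0.011 m and linear speed of spot_plate below 0.02 m/s); the robot touches nothing.
It fails at once if the plain tile is moved by more than 30 mm (distance of plain_tile_centre from where it was at the start of the episode above 0.03 m).
It also fails if it takes over 34 s, if anything falls off the work surface, if the arm or the gripper's body presses on something with over 40 N, if the wrist force passes 120 N, or if a joint passes its speed limit or range.

## Robot

A 7-joint arm with a two-finger parallel gripper is mounted at the origin on a cart in front of the work surface, level with it; the furniture and walls round the work are solid. World frame = base frame: x ahead of the robot, y to its left, z up, the work surface at z = 0. Lengths are in mm, angles in rad, forces in N, time in s.
With the tool pointing down it reaches from about 425 to 875 mm from the base axis. Payload 4.7 kg.
Tool frame: the origin (TCP) lies at the very end of the fingers, on their centre line; the grasp point (between the pads) lies 19 mm behind it; x points along the fingers, y is the direction in which the jaws open and shut, and the axes are right-handed (so a half turn about x gives the same grasp; the last joint's range is limited). The gripper opens to 87 mm and grips with 3 to 60 N. Pads are 19 mm wide; open, the fingers measure 117 mm over their backs; the gripper's body (75 mm by 190 mm) begins 51 mm behind the grasp point.
Start: joints at [1.199, 0.321, -0.07, 1.45, 0.023, 1.371, -0.057], TCP at [244.577, -602.252, 222.587] pointing down, gripper open.
Joint ranges: [-2.86, 2.86], [-0.3, 2.09], [-1.38, 1.24], [0.06, 2.45], [-1.56, 4.7], [0.09, 2.05], [-2.69, 2.69]. Speed limits (rad/s): [2.57, 2.57, 3.14, 3.14, 3.14, 3.14, 3.14].

## Interface

Orientations are given as a unit quaternion [w, x, y, z].
In Python, from cell import env gives the robot as it stands. The module is installed in compiled form; this text tells all that it offers.
- The arm moves only by the tool drive_tool, never from a script. Its argument "targets" is a list that holds one entry, the list of rows, each a list of 7 numbers: the opening in per cent of the stroke, from 0 (shut) to 100 (fully open), then the shift along the tool's x, y, z in m, then the turn, a rotation vector about the tool's x, y, z in degrees. A call has 1 to 12 rows; each row shifts and turns the pose as measured when the row begins, along the tool's axes as they then stand; what a row does not reach is not made up. A row lasts 1/10 s, in which the tool goes at most 50 mm and 8.59 degrees, less where a joint would pass 70% of its speed; a pose out of reach is approached as far as the arm can. A call with a gripper value outside its range is refused whole. The fingers move at their own pace and stop on an object; "squeeze" is the grip in N (left out, the last holds). Time passes only in rows, so rows that do not move let the fingers close. It gives the time, the measured TCP pose, the force and the opening at its end, in the units of the state.
- env.get_obs(): the state, without advancing time (a new reading comes with each control period).
- env.read_camera(name): name is "scene" or "top" or "wrist"; returns a dict with "color" (480x640x3 uint8, red, green, blue), "mtx" (3x3 intrinsics, pixels), "dist" ([k1, k2, p1, p2, k3] as OpenCV has them; the pictures are not rectified), "rvec" (rotation vector, rad) and "tvec" (3), from world to camera coordinates, as OpenCV has them; the wrist camera has in their place "tool_from_camera" (4x4, takes a point from camera to tool coordinates, whose origin is the TCP and whose axes are the tool frame's). Camera axes: x right, y down, z forward; pixel columns grow to the right and rows downward; lengths in mm; the calibration is good to about 2 mm. A picture is of the moment at which its call begins: read the wrist's pose just before it. There is no depth.
- env.job_done(): hands the job in, once; it reports no verdict.
Trained networks look in a picture, given as the dict that the camera call returned (one of the last four; its "shot" number tells which), for a name from the list of things; names that differ only in an ending like _2 or _b are one class to them, and where a whole thing is asked for, a point or a joint stands for the part that bears it (a point fixed in the world has none). Each returns a list of dicts, best first, with "confidence" (0 to 1); they miss things now and then, are a little off and sometimes report something else, mostly with a low value. They report only what shows in the picture. A call takes as long as a camera call.
- env.spot_in(name, picture): "rect" ([left, top, right, bottom] as shares, 0 to 1, of the picture: columns of its width, rows of its height, round what is visible of it).
- env.landmark_of(name, picture): "at" ([column, row] as shares, 0 to 1, of the picture: columns of its width, rows of its height: a listed point, or the origin of a listed thing).
The state is a dict: "t": time; "joints": joint angles; "qvel": joint speeds; "tau": joint torques, N m; "tool_pos": TCP position; "tcp_rot": TCP orientation; "wrist_force": force on the tool from outside, world axes, zero at the start; "ft_torque": the same for the moment, N m; "gripper_width": finger opening in mm.
Only numpy, scipy, OpenCV 4.12 (cv2) and the standard library are available. Lean on these libraries where they do the work, as an engineer would, in place of code of your own. Each camera call takes 0.05 s, during which the arm holds its last target.

## Working session

There is one attempt and no reset: what is moved stays moved. The work goes in short steps, Python scripts to look and compute and a tool call to move; the robot and the scene stay as the last step left them, time stands still between calls to the robot, and variables do not carry over. Pictures are saved under pics/ and viewed, and the job is handed in when it is done.

Besides the shell and the picture viewer there is one more tool, called in YAML: its name, and indented under it one key for each argument. drive_tool: Moves the arm, as the interface text tells. Its arguments: {"type":"object","properties":{"targets":{"type":"array","items":{"type":"array","items":{"type":"array","items":{"type":"number"}}}},"squeeze":{"type":"number"}},"required":["targets"]}

```bash
mkdir -p pics; ls
cat > h.py <<'E'
import numpy as np, cv2, json
from cell import env
from scipy.spatial.transform import Rotation as R
def save(p,n): cv2.imwrite('pics/'+n,p['color'][:,:,::-1])
E
python3 - <<'E'
from h import *
o=env.get_obs(); print(o['t'],o['tool_pos'],o['tcp_rot'],o['gripper_width'])
P={}
for c in ['scene','top']:
    p=env.read_camera(c); save(p,c+'0.png'); P[c]=p
    print(c,p['shot'],p['mtx'].tolist() if hasattr(p['mtx'],'tolist') else p['mtx'],p['dist'],p['rvec'],p['tvec'])
    for n in ['spot_plate_centre','plain_tile_centre','tray_in','drain_stand']:
        print(n,[(np.round(d['at'],4).tolist(),round(d['confidence'],2)) for d in env.landmark_of(n,p)],[(np.round(d['rect'],3).tolist(),round(d['confidence'],2)) for d in env.spot_in(n,p)])
import pickle; pickle.dump(P,open('P0.pkl','wb'))
print(env.get_obs()['t'])
E
```

```text
pics
0.0 [ 244.32625343 -601.7540103   221.46019776] [-0.13491328 -0.69382314 -0.13621062  0.69415742] 86.69383290970664
scene 1 [[438.40639260511955, 0.0, 312.97040100127316], [0.0, 438.40639260511955, 243.57115482028178], [0.0, 0.0, 1.0]] [-0.00828831  0.          0.          0.          0.        ] [ 1.16997981 -2.17737787  1.08504014] [403.618916   252.00466621 603.38295394]
spot_plate_centre [([0.4448, 0.5854], 0.78)] [([0.405, 0.528, 0.486, 0.658], 0.83)]
plain_tile_centre [([0.3892, 0.5248], 0.61)] [([0.365, 0.484, 0.41, 0.568], 0.73)]
tray_in [([0.5916, 0.5323], 0.92)] [([0.527, 0.474, 0.662, 0.584], 0.86)]
drain_stand [([0.4227, 0.6], 0.64)] [([0.349, 0.483, 0.51, 0.696], 0.6)]
top 2 [[467.3830017594444, 0.0, 318.34470657445223], [0.0, 467.3830017594444, 241.17146170503014], [0.0, 0.0, 1.0]] [-0.10447916  0.          0.          0.          0.        ] [ 2.17911093 -2.21170473  0.09156276] [124.76983723 516.84513256 877.05781608]
spot_plate_centre [([0.3833, 0.5933], 0.89)] [([0.359, 0.565, 0.412, 0.631], 0.58)]
plain_tile_centre [([0.3775, 0.4442], 0.88)] [([0.36, 0.407, 0.395, 0.478], 0.63)]
tray_in [([0.5831, 0.5496], 0.66)] [([0.525, 0.474, 0.644, 0.633], 0.67)]
drain_stand [([0.3923, 0.5258], 0.85)] [([0.344, 0.417, 0.441, 0.633], 0.72)]
0.9
```

View images.

View pics/scene0.png

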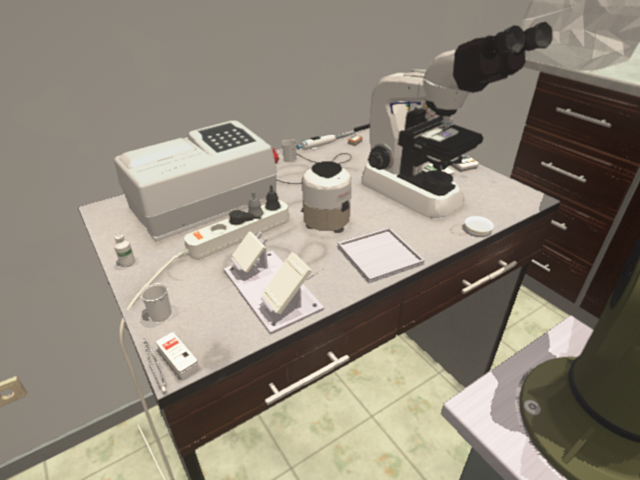

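View pics/top0.png

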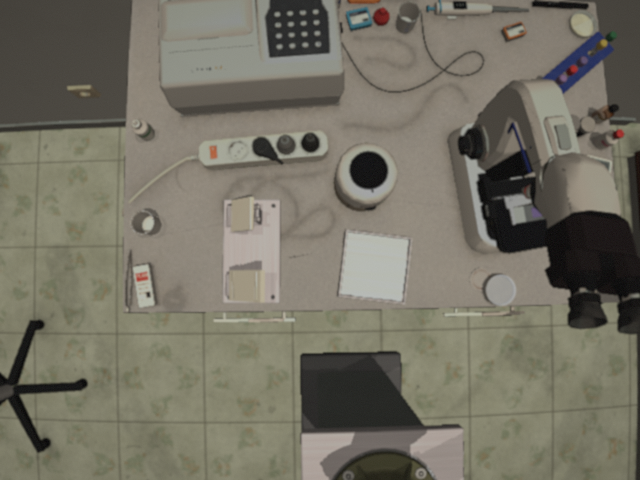

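Run:
```python
import pickle,numpy as np,cv2
from scipy.spatial.transform import Rotation as R
P=pickle.load(open('P0.pkl','rb'))
L={'scene':dict(plate=(.4448,.5854),tile=(.3892,.5248),tray=(.5916,.5323),stand=(.4227,.6)),
'top':dict(plate=(.3833,.5933),tile=(.3775,.4442),tray=(.5831,.5496),stand=(.3923,.5258))}
def Mx(p): return cv2.Rodrigues(np.array(p['rvec'],float))[0],np.array(p['tvec'],float).reshape(3)
for k in ['plate','tile','tray','stand']:
    rays=[]
    pts=[];Ps=[]
    for c in L:
        p=P[c];r,t=Mx(p);uv=np.array(L[c][k])*[640,480]
        n=cv2.undistortPoints(uv.reshape(1,1,2),p['mtx'],p['dist']).reshape(2)
        d=r.T@np.array([*n,1]);o=-r.T@t
        z=4 if k=='tray' else 0
        print(k,c,'at z=%d'%z,np.round(o+d*(z-o[2])/d[2],1))
        pts.append(n.reshape(2,1));Ps.append(np.c_[r,t])
    X=cv2.triangulatePoints(Ps[0],Ps[1],pts[0],pts[1]).ravel();print(k,'tri',np.round(X[:3]/X[3],1))
for c in P:
    r,t=Mx(P[c]);print(c,'cam',-r.T@t)
R0=R.from_quat([-0.69382314,-0.13621062,0.69415742,-0.13491328]).as_matrix();print(R0)
# crops
for c,b in (('scene',(200,210,440,350)),('top',(190,170,430,330))):
    x0,y0,x1,y1=b
    im=P[c]['color'][y0:y1,x0:x1,::-1];cv2.imwrite(f'pics/{c}0c.png',cv2.resize(im,None,fx=3.3,fy=3.3,interpolation=cv2.INTER_CUBIC))
```

```text
plate scene at z=0 [509.1 215.8   0. ]
plate top at z=0 [437.1 259.5   0. ]
plate tri [439.4 250.9  68.3]
tile scene at z=0 [631.9 231.8   0. ]
tile top at z=0 [576.6 266.    0. ]
tile tri [569.6 257.8  51.3]
tray scene at z=4 [464.9  16.2   4. ]
tray top at z=4 [474.   11.2   4. ]
tray tri [473.5   9.3  -4.6]
stand scene at z=0 [506.8 248.4   0. ]
stand top at z=0 [499.8 247.8   0. ]
stand tri [500.7 249.    4.7]
scene cam [-63.50414461 514.21913329 567.47817299]
top cam [459.20455742 132.40183791 907.48429399]
[[-8.15714022e-04  3.76314269e-01 -9.26491719e-01]
 [ 1.71005140e-03 -9.26490148e-01 -3.76315136e-01]
 [-9.99998205e-01 -1.89131400e-03  1.12234261e-04]]
```

View pics/scene0c.png

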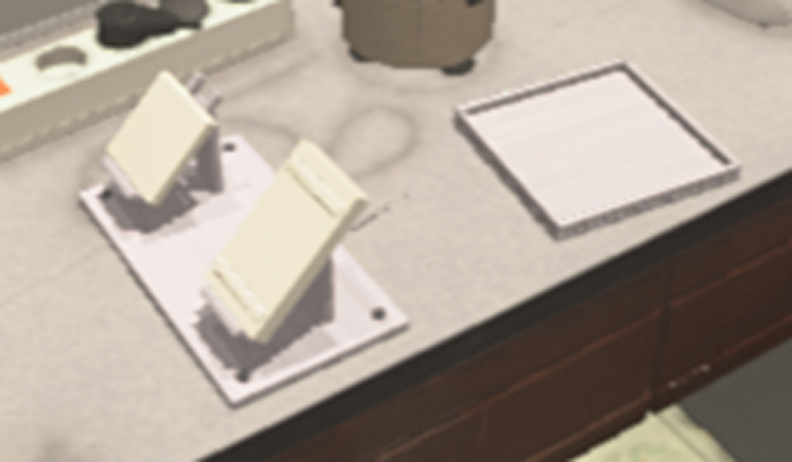

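View pics/top0c.png

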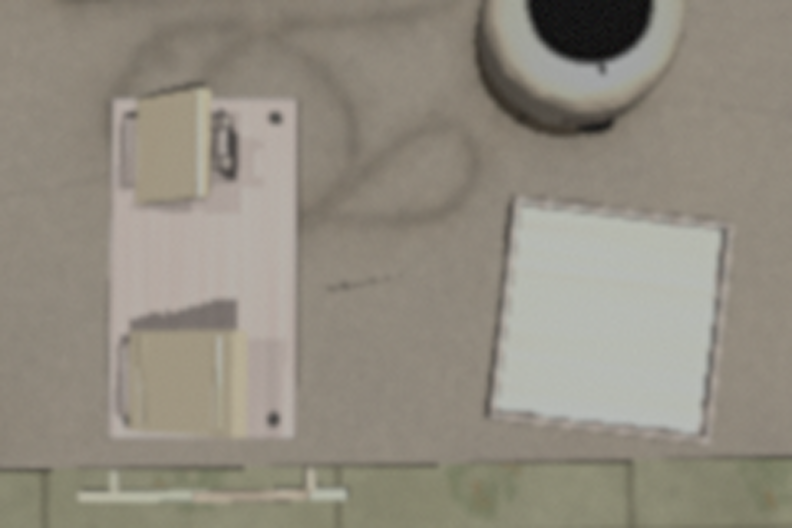

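Run:
```python
import pickle,numpy as np,cv2
P=pickle.load(open('P0.pkl','rb'))
def Mx(p): return cv2.Rodrigues(np.array(p['rvec'],float))[0],np.array(p['tvec'],float).reshape(3)
def ray(c,uv):
    p=P[c];r,t=Mx(p);n=cv2.undistortPoints(np.array(uv,float).reshape(1,1,2),p['mtx'],p['dist']).reshape(2)
    d=r.T@np.array([*n,1]);return -r.T@t,d
def tri(a,b):
    o1,d1=ray('scene',a);o2,d2=ray('top',b)
    s=np.linalg.lstsq(np.c_[d1,-d2],o2-o1,rcond=None)[0];p,q=o1+d1*s[0],o2+d2*s[1]
    return np.round((p+q)/2),round(np.linalg.norm(p-q))
for a,b in [((512,35),(583,318)),((543,33),(630,310)),((483,70),(570,295)),((440,50),(575,180)),((478,140),(0,0))][:4]: print(tri(a,b))
def pl(uv,z):
    o,d=ray('top',uv);return o+d*(z-o[2])/d[2]
for uv in [(583,325),(640,325),(450,140),(480,250),(365,148),(340,180),(165,100),(340,95),(125,310),(600,0)]: print(uv,[np.round(pl(uv,z)[:2]) for z in (0,150,300)])
# stand corners
C=[(110,98),(297,98),(297,437),(110,437)]
w=np.array([pl((190+u/3.3,170+v/3.3),8) for u,v in C]);print(w,w.mean(0))
T=[(516,199),(727,229),(707,440),(488,417)]
w=np.array([pl((190+u/3.3,170+v/3.3),12) for u,v in T]);print(w,w.mean(0))
```

```text
(array([ 402., -167.,  413.]), 2)
(array([ 402., -238.,  405.]), 18)
(array([ 434., -174.,  356.]), 24)
(array([ 569., -196.,  357.]), 5)
(583, 325) [array([ 342., -416.]), array([ 362., -325.]), array([ 381., -234.])]
(640, 325) [array([ 336., -546.]), array([ 357., -434.]), array([ 377., -322.])]
(450, 140) [array([ 720., -151.]), array([ 677., -104.]), array([634., -57.])]
(480, 250) [array([ 498., -203.]), array([ 491., -148.]), array([485., -92.])]
(365, 148) [array([704.,  21.]), array([663.,  40.]), array([623.,  58.])]
(340, 180) [array([640.,  72.]), array([610.,  82.]), array([580.,  92.])]
(165, 100) [array([810., 422.]), array([752., 374.]), array([694., 326.])]
(340, 95) [array([814.,  69.]), array([755.,  79.]), array([697.,  90.])]
(125, 310) [array([390., 497.]), array([402., 437.]), array([413., 376.])]
(600, 0) [array([1046., -515.]), array([ 949., -408.]), array([ 852., -301.])]
[[602.6451693  300.43523439   8.        ]
 [600.92892342 190.12869132   8.        ]
 [402.72288001 192.16394108   8.        ]
 [404.07909561 300.97063873   8.        ]] [502.59401708 245.92462638   8.        ]
[[539.13210945  62.71561653  12.        ]
 [519.82633693 -60.99177414  12.        ]
 [396.99048816 -46.03999662  12.        ]
 [412.76036683  81.32742326  12.        ]] [467.17732534   9.25281726  12.        ]
```

drive_tool:
  targets:
    - [[100, -0.04, -0.02, 0, 0, 0, 0], [100, -0.04, -0.025, 0, 0, 0, 0], [100, -0.04, -0.025, 0, 0, 0, 0], [100, -0.04, -0.025, 0, 0, 0, 0], [100, -0.04, -0.025, 0, 0, 0, 0], [100, -0.04, -0.025, 0, 0, 0, 0], [100, -0.04, -0.02, 0, 0, 0, 0], [100, -0.02, -0.01, 0, 0, 0, 0]]
  squeeze: 30

```text
t: 1.7
tool_pos: [175.9, -433.4, 530.1]
tcp_rot: [-0.133, -0.693, -0.138, 0.695]
wrist_force: [0.7, -1.5, -0.2]
gripper_width: 86.8
```

```bash
cat >> h.py <<'E'
def st(tag=None):
    o=env.get_obs()
    print('t',round(o['t'],2),'pos',np.round(o['tool_pos'],1),'j',np.round(o['joints'],3),'F',np.round(o['wrist_force'],1),'w',round(o['gripper_width'],1))
    q=o['tcp_rot'];print(np.round(R.from_quat([q[1],q[2],q[3],q[0]]).as_matrix(),3).tolist())
    open('log.txt','a').write(json.dumps([list(map(float,o['joints'])),list(map(float,o['tool_pos'])),list(map(float,q))])+'\n')
    return o
E
python3 -c "
from h import *
st()"
```

```text
t 1.7 pos [ 175.9 -433.4  530.1] j [ 1.203 -0.019 -0.073  1.228 -0.002  1.941 -0.055] F [ 0.7 -1.5 -0.2] w 86.8
[[-0.003, 0.376, -0.926], [0.008, -0.926, -0.376], [-1.0, -0.008, 0.0]]
```

drive_tool:
  targets:
    - [[100, 0, -0.01, -0.035, 0, 0, 0], [100, 0, -0.01, -0.035, 0, 0, 0], [100, 0, -0.01, -0.035, 0, 0, 0], [100, 0, -0.01, -0.035, 0, 0, 0], [100, 0, -0.01, -0.035, 0, 0, 0], [100, 0, -0.012, -0.035, 0, 0, 0], [100, 0, -0.012, -0.035, 0, 0, 0]]

```text
t: 2.4
tool_pos: [377.2, -270.7, 537.8]
tcp_rot: [0.133, 0.696, 0.127, -0.694]
wrist_force: [0.8, -0.7, -0.3]
gripper_width: 87.0
```

```bash
python3 -c "
from h import *
st()"
```

```text
t 2.4 pos [ 377.2 -270.7  537.8] j [ 0.947 -0.023 -0.371  1.215 -0.004  1.941 -0.626] F [ 0.8 -0.7 -0.3] w 87.0
[[0.004, 0.362, -0.932], [-0.008, -0.932, -0.362], [-1.0, 0.009, -0.0]]
```

drive_tool:
  targets:
    - [[100, 0, -0.025, -0.025, 0, 0, 0], [100, 0, -0.025, -0.025, 0, 0, 0], [100, 0, -0.025, -0.025, 0, 0, 0], [100, 0, -0.025, -0.025, 0, 0, 0], [100, 0, -0.025, -0.025, 0, 0, 0], [100, 0.02, -0.025, -0.025, 0, 0, 0], [100, 0.03, 0, -0.02, -8, 0, 0], [100, 0.03, 0, 0, -8, 0, 0], [100, 0.03, 0, 0, -8, 0, 0], [100, 0.03, 0, 0, -8, 0, 0]]

```text
t: 3.4
tool_pos: [490.5, -52.7, 397.3]
tcp_rot: [0.334, 0.631, 0.322, -0.622]
wrist_force: [1.2, -0.8, 0.6]
gripper_width: 87.0
```

```bash
cat > fit.py <<'E'
import numpy as np,json
from scipy.optimize import least_squares
from scipy.spatial.transform import Rotation as R
def fk(j,p):
    h,a,b,c,e1,e2,e3=p[:7]
    o=p[7:14]
    T=R.identity();x=np.array([0,0,h],float)
    s=-1
    q=np.array(j)+o
    T=R.from_euler('z',s*q[0])*R.from_euler('y',q[1]);
    x=x+T.apply([e1,0,a]); 
    T=T*R.from_euler('z',s*q[2])*R.from_euler('y',q[3]); x=x+T.apply([-e2,0,b])
    T=T*R.from_euler('z',s*q[4])*R.from_euler('y',q[5])
    T=T*R.from_euler('z',s*q[6])
    x=x+T.apply([e3,0,c])
    # tool: x_t = flange z ; y_t = flange ?
    M=np.array([[0,p[14],-p[15]],[0,p[15],p[14]],[1,0,0]],float)
    return x,T.as_matrix()@M
def load():
    D=[json.loads(l) for l in open('log.txt')]
    D.insert(0,[[1.199,0.321,-0.07,1.45,0.023,1.371,-0.057],[244.577,-602.252,222.587],[-0.13491328,-0.69382314,-0.13621062,0.69415742]])
    return D
def fit(D,free_e=False):
    def full(v):
        p=np.zeros(16);p[:4]=v[:4];p[14:]=np.cos(v[4]),np.sin(v[4])
        if free_e:p[4:7]=v[5:8]
        return p
    def f(v):
        r=[]
        for j,x,q in D:
            X,T=fk(j,full(v));r+=list((X-x));Rq=R.from_quat([q[1],q[2],q[3],q[0]])
            r+=list(200*(R.from_matrix(T)*Rq.inv()).as_rotvec())
        r.append((v[3]-300)*.003)
        return np.array(r)
    best=None
    for a0 in (0,1.57,3.14,-1.57):
        s=least_squares(f,[350,475,510,350,a0]+[0]*3*free_e,loss='soft_l1')
        if best is None or s.cost<best.cost:best=s
    return full(best.x),best
if __name__=='__main__':
    D=load()
    for fe in (False,True):
        p,s=fit(D,fe);print(np.round(p,2),s.cost);
        for j,x,q in D:
            X,T=fk(j,p);print(np.round(X-x,1),np.round(np.degrees((R.from_matrix(T)*R.from_quat([q[1],q[2],q[3],q[0]]).inv()).as_rotvec()),2))
E
python3 -c "
from h import *
st()"; python3 fit.py
```

```text
t 3.4 pos [490.5 -52.7 397.3] j [ 0.712 -0.04  -0.633  1.508 -0.017  1.647 -0.53 ] F [ 1.2 -0.8  0.6] w 87.0
[[0.018, 0.821, -0.57], [-0.009, -0.57, -0.822], [-1.0, 0.02, -0.003]]
[ 18.84 517.82 507.52 186.56   0.     0.     0.     0.     0.     0.
   0.     0.     0.     0.    -1.     0.  ] 122.61869390465354
[27.8  0.4  0.5] [-0.13 -0.03 -0.  ]
[22.5 14.5 -0.5] [ 0. -0.  0.]
[12.9 23.5 -0.7] [-0.  0.  0.]
[ 0.7 26.1  0.6] [-0.  0.  0.]
[-334.01  441.37  478.76 -218.26   49.15   33.1     1.41    0.      0.
    0.      0.      0.      0.      0.     -1.      0.  ] 78.80337725835315
[25.6  0.2  2.6] [-0.13 -0.03 -0.  ]
[25.1  0.5 -3.3] [ 0. -0.  0.]
[ 8.2  8.  -3.9] [-0.  0.  0.]
[ 0.2 -0.4  8.3] [-0.  0.  0.]
```

```bash
python3 - <<'E'
s=open('fit.py').read()
s=s.replace("x=x+T.apply([e1,0,a])","x=x+T.apply([e1,p[16],a])").replace("T.apply([-e2,0,b])","T.apply([-e2,p[17],b])").replace("T.apply([e3,0,c])","T.apply([e3,p[18],c])")
s=s.replace("np.zeros(16)","np.zeros(19)").replace("p[14:]=","p[14:16]=").replace("p[4:7]=v[5:8]","p[4:7]=v[5:8];p[16:19]=v[8:11]").replace("[0]*3*free_e","[0]*6*free_e").replace("r.append((v[3]-300)*.003)","r.append((v[3]-300)*.003);r+=list(np.array(v[5:])*.02)")
s=s.replace("for fe in (False,True)","for fe in (True,)")
open('fit.py','w').write(s)
E
python3 fit.py
```

```text
[214.81 463.65 513.44 332.61   0.91   2.76   0.62   0.     0.     0.
   0.     0.     0.     0.    -1.     0.   -16.24 -11.55   1.3 ] 0.19575236606696222
[-0.1 -0.   0. ] [-0.13 -0.03 -0.  ]
[ 0. -0. -0.] [ 0. -0.  0.]
[ 0.  0. -0.] [-0.  0.  0.]
[0.  0.  0.1] [-0.  0.  0.]
```

```bash
cat > ik.py <<'E'
from fit import *
lo=np.array([-2.86,-.3,-1.38,.06,-1.56,.09,-2.69]);hi=np.array([2.86,2.09,1.24,2.45,4.7,2.05,2.69])
def pose(ang,yaw=0):
    a=np.radians(ang);x=np.array([0,np.cos(a),np.sin(a)]);y=np.array([1.,0,0]);M=np.c_[x,y,np.cross(x,y)]
    return R.from_euler('z',yaw,degrees=True).as_matrix()@M
def ik(pos,Rm,j0,p):
    def f(j):
        X,T=fk(j,p);return np.r_[X-pos,200*(R.from_matrix(T)*R.from_matrix(Rm).inv()).as_rotvec(),(j-j0)*.3]
    s=least_squares(f,np.clip(j0,lo+.01,hi-.01),bounds=(lo,hi));X,T=fk(s.x,p)
    return s.x,np.linalg.norm(X-pos),np.degrees((R.from_matrix(T)*R.from_matrix(Rm).inv()).magnitude())
if __name__=='__main__':
    D=load();p,_=fit(D,True);print(np.round(p[:4]))
    j=np.array(D[-1][0])
    for pos,a in [((440,200,250),-90),((440,240,200),-60),((440,255,150),-40),((440,260,80),-25),((440,200,250),-60),((460,100,250),-90),((470,30,150),-120),((470,10,40),-140),((470,10,20),-145)]:
        j,e,ea=ik(np.array(pos,float),pose(a),j,p);print(pos,a,np.round(j,2),round(e,1),round(ea,1))
E
python3 ik.py
```

```text
[215. 464. 513. 333.]
(440, 200, 250) -90 [ 0.45 -0.03 -0.9   1.78 -0.03  1.38 -0.45] 0.0 0.0
(440, 240, 200) -60 [ 0.55 -0.06 -0.75  2.   -0.61  1.15  0.05] 0.0 0.0
(440, 255, 150) -40 [ 0.64  0.12 -0.73  2.14 -0.94  1.07  0.47] 0.0 0.0
(440, 260, 80) -25 [ 0.69  0.46 -0.71  2.19 -1.08  1.    0.84] 0.0 0.0
(440, 200, 250) -60 [ 0.71 -0.13 -0.78  1.94 -0.64  1.31  0.11] 0.0 0.0
(460, 100, 250) -90 [ 0.68 -0.07 -0.9   1.81 -0.06  1.38 -0.2 ] 0.0 0.0
(470, 30, 150) -120 [ 0.35  0.2  -0.87  1.91  0.6   1.43 -0.72] 0.0 0.0
(470, 10, 40) -140 [ 0.04  0.54 -0.7   1.96  0.95  1.57 -1.12] 0.0 0.0
(470, 10, 20) -145 [-0.03  0.63 -0.65  1.94  1.01  1.63 -1.2 ] 0.0 0.0
```

```bash
cat > plan.py <<'E'
import sys
from h import *
from ik import pose
def plan(pos,Rm,n,grip,quiet=False,p0=None,R0=None):
    o=env.get_obs();q=o['tcp_rot']
    if p0 is None: p0=np.array(o['tool_pos']);R0=R.from_quat([q[1],q[2],q[3],q[0]])
    rv=(R0.inv()*R.from_matrix(Rm)).as_rotvec()
    rows=[]
    for k in range(n):
        Rk=R0*R.from_rotvec(rv*k/n)
        d=Rk.inv().apply((np.array(pos)-p0)/n)/1000
        rows.append([grip]+[float(round(v,3)) for v in d]+[float(round(v,1)) for v in np.degrees(rv/n)])
    print('dist/row',np.linalg.norm(np.array(pos)-p0)/n,'deg/row',np.degrees(np.linalg.norm(rv))/n)
    print(rows)
if __name__=='__main__':
    a=[float(v) for v in sys.argv[1:]]
    st();plan(a[:3],pose(a[3],a[4]),int(a[5]),a[6])
E
python3 plan.py 440 180 260 -90 0 9 100
```

```text
t 3.4 pos [490.5 -52.7 397.3] j [ 0.712 -0.04  -0.633  1.508 -0.017  1.647 -0.53 ] F [ 1.2 -0.8  0.6] w 87.0
[[0.018, 0.821, -0.57], [-0.009, -0.57, -0.822], [-1.0, 0.02, -0.003]]
dist/row 30.538479523097138 deg/row 3.863993612644395
[[100.0, 0.015, -0.02, -0.018, -3.9, 0.0, -0.1], [100.0, 0.015, -0.018, -0.019, -3.9, 0.0, -0.1], [100.0, 0.015, -0.017, -0.02, -3.9, 0.0, -0.1], [100.0, 0.015, -0.016, -0.022, -3.9, 0.0, -0.1], [100.0, 0.015, -0.014, -0.023, -3.9, 0.0, -0.1], [100.0, 0.015, -0.012, -0.023, -3.9, 0.0, -0.1], [100.0, 0.015, -0.011, -0.024, -3.9, 0.0, -0.1], [100.0, 0.015, -0.009, -0.025, -3.9, 0.0, -0.1], [100.0, 0.015, -0.007, -0.025, -3.9, 0.0, -0.1]]
```

drive_tool:
  targets:
    - [[100, 0.015, -0.02, -0.018, -4, 0, 0], [100, 0.015, -0.018, -0.019, -4, 0, 0], [100, 0.015, -0.017, -0.02, -4, 0, 0], [100, 0.015, -0.016, -0.022, -4, 0, 0], [100, 0.015, -0.014, -0.023, -4, 0, 0], [100, 0.015, -0.012, -0.023, -4, 0, 0], [100, 0.015, -0.011, -0.024, -4, 0, 0], [100, 0.015, -0.009, -0.025, -4, 0, 0], [100, 0.015, -0.007, -0.025, -3, 0, 0]]

```text
t: 4.3
tool_pos: [433.0, 181.3, 251.4]
tcp_rot: [0.513, 0.496, 0.498, -0.493]
wrist_force: [0.2, 0.2, -0.2]
gripper_width: 87.0
```

Run:
```python
from h import *
import pickle
o=st();p=env.read_camera('wrist');save(p,'w1.png')
print(p['tool_from_camera'],p['mtx'],p['dist'])
for n in ['spot_plate_centre','plain_tile_centre','drain_stand']:
    print(n,[(np.round(d['at'],4).tolist(),round(d['confidence'],2)) for d in env.landmark_of(n,p)])
pickle.dump((o,p),open('w1.pkl','wb'))
```

```text
t 4.3 pos [433.  181.3 251.4] j [ 0.482 -0.09  -0.884  1.817 -0.053  1.37  -0.368] F [ 0.2  0.2 -0.2] w 87.0
[[0.018, 1.0, 0.023], [-0.012, 0.023, -1.0], [-1.0, 0.018, 0.012]]
[[ 8.95392854e-05 -3.04961217e-01  9.52364766e-01 -1.61641332e+02]
 [ 9.99999874e-01 -4.43640399e-04 -2.36078022e-04 -1.98929735e-01]
 [ 4.94502125e-04  9.52364667e-01  3.04961139e-01 -8.48534544e+01]
 [ 0.00000000e+00  0.00000000e+00  0.00000000e+00  1.00000000e+00]] [[338.13462008   0.         324.79509483]
 [  0.         338.13462008 241.9327327 ]
 [  0.           0.           1.        ]] [-0.06206882  0.          0.          0.          0.        ]
spot_plate_centre [([0.5209, 0.309], 0.96)]
plain_tile_centre [([0.7031, 0.2998], 0.91)]
drain_stand []
```

View pics/w1.png

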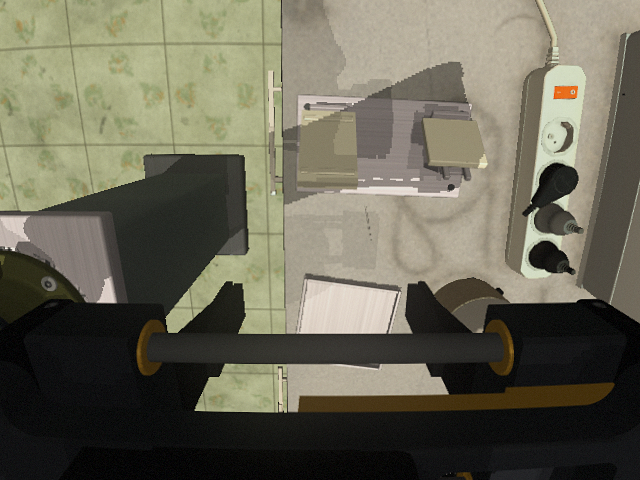

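Run:
```python
from h import *
import pickle
o,p=pickle.load(open('w1.pkl','rb'))
q=o['tcp_rot'];Rt=R.from_quat([q[1],q[2],q[3],q[0]]).as_matrix();T=np.array(p['tool_from_camera'])
def ray(uv):
    n=cv2.undistortPoints(np.array(uv,float).reshape(1,1,2),np.array(p['mtx']),np.array(p['dist'])).reshape(2)
    d=Rt@T[:3,:3]@np.array([*n,1]);c=np.array(o['tool_pos'])+Rt@T[:3,3];return c,d
def at(uv,z):
    c,d=ray(uv);return np.round(c+d*(z-c[2])/d[2],1)
print(at((333.4,148.3),67),at((450,143.9),55))
im=p['color'][80:210,270:500,::-1];cv2.imwrite('pics/w1c.png',cv2.resize(im,None,fx=3.4,fy=3.4,interpolation=cv2.INTER_CUBIC))
from fit import *
print(np.round(fit(load(),True)[0][:7]))
```

```text
[443.  250.8  67. ] [564.1 258.1  55. ]
[244. 465. 513. 362.   1.   1.   1.]
```

View pics/w1c.png

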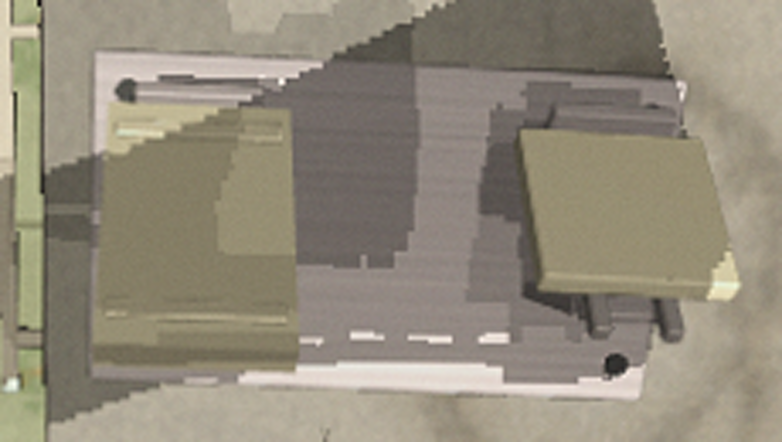

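Run:
```python
from h import *
import pickle
o,p=pickle.load(open('w1.pkl','rb'))
q=o['tcp_rot'];Rt=R.from_quat([q[1],q[2],q[3],q[0]]).as_matrix();T=np.array(p['tool_from_camera'])
def at(uv,z):
    uv=np.array(uv)/3.4+[270,80]
    n=cv2.undistortPoints(np.array(uv,float).reshape(1,1,2),np.array(p['mtx']),np.array(p['dist'])).reshape(2)
    d=Rt@T[:3,:3]@np.array([*n,1]);c=np.array(o['tool_pos'])+Rt@T[:3,3]
    return np.round(c+d*(z-c[2])/d[2],1)
for uv,z in [((108,103),38.5),((291,108),38.5),((94,340),103.5),((298,347),103.5),((93,367),95),((298,369),95),((96,52),8),((683,78),8),((638,398),8),((90,375),8)]: print(uv,at(uv,z))
```

```text
(108, 103) [410.2 287.2  38.5]
(291, 108) [466.3 287.1  38.5]
(94, 340) [409.8 224.  103.5]
(298, 347) [464.4 223.3 103.5]
(93, 367) [409.  215.4  95. ]
(298, 369) [465.7 215.9  95. ]
(96, 52) [404.8 304.6   8. ]
(683, 78) [600.8 302.9   8. ]
(638, 398) [599.9 194.1   8. ]
(90, 375) [402.7 198.1   8. ]
```

```bash
python3 plan.py 438 256 160 -25 0 10 100; python3 ik.py
```

```text
t 4.5 pos [433.2 180.4 251.8] j [ 0.482 -0.09  -0.882  1.816 -0.053  1.372 -0.367] F [-0.8  0.1  0.4] w 87.2
[[0.017, 1.0, 0.021], [-0.012, 0.021, -1.0], [-1.0, 0.016, 0.012]]
dist/row 11.901381762323371 deg/row 6.572083512412822
[[100.0, 0.009, 0.0, -0.008, 0.2, 6.6, -0.0], [100.0, 0.01, 0.0, -0.007, 0.2, 6.6, -0.0], [100.0, 0.011, 0.0, -0.005, 0.2, 6.6, -0.0], [100.0, 0.011, 0.0, -0.004, 0.2, 6.6, -0.0], [100.0, 0.012, 0.0, -0.003, 0.2, 6.6, -0.0], [100.0, 0.012, 0.0, -0.002, 0.2, 6.6, -0.0], [100.0, 0.012, 0.0, -0.0, 0.2, 6.6, -0.0], [100.0, 0.012, 0.0, 0.001, 0.2, 6.6, -0.0], [100.0, 0.012, 0.0, 0.003, 0.2, 6.6, -0.0], [100.0, 0.011, 0.0, 0.004, 0.2, 6.6, -0.0]]
[244. 465. 513. 362.]
(440, 200, 250) -90 [ 0.46 -0.03 -0.91  1.78 -0.02  1.38 -0.45] 0.0 0.0
(440, 240, 200) -60 [ 0.57 -0.06 -0.74  2.01 -0.61  1.16  0.08] 0.0 0.0
(440, 255, 150) -40 [ 0.68  0.14 -0.71  2.14 -0.92  1.08  0.5 ] 0.0 0.0
(440, 260, 80) -25 [ 0.73  0.51 -0.69  2.18 -1.03  1.01  0.87] 0.0 0.0
(440, 200, 250) -60 [ 0.73 -0.12 -0.76  1.95 -0.63  1.32  0.14] 0.0 0.0
(460, 100, 250) -90 [ 0.68 -0.07 -0.9   1.81 -0.06  1.38 -0.2 ] 0.0 0.0
(470, 30, 150) -120 [ 0.31  0.22 -0.86  1.9   0.61  1.44 -0.75] 0.0 0.0
(470, 10, 40) -140 [-0.02  0.58 -0.68  1.93  0.94  1.58 -1.16] 0.0 0.0
(470, 10, 20) -145 [-0.09  0.67 -0.64  1.91  0.99  1.64 -1.23] 0.0 0.0
```

drive_tool:
  targets:
    - [[100, 0.009, 0, -0.008, 0, 6.6, 0], [100, 0.01, 0, -0.007, 0, 6.6, 0], [100, 0.011, 0, -0.005, 0, 6.6, 0], [100, 0.011, 0, -0.004, 0, 6.6, 0], [100, 0.012, 0, -0.003, 0, 6.6, 0], [100, 0.012, 0, -0.002, 0, 6.6, 0], [100, 0.012, 0, 0, 0, 6.6, 0], [100, 0.012, 0, 0.001, 0, 6.6, 0], [100, 0.012, 0, 0.003, 0, 6.6, 0], [100, 0.011, 0, 0.004, 0, 6.6, 0]]

```text
t: 5.5
tool_pos: [453.6, 246.2, 169.4]
tcp_rot: [0.159, 0.7, 0.685, -0.123]
wrist_force: [-0.1, -0.5, -0.2]
gripper_width: 87.0
```

```bash
python3 plan.py 437.7 256.3 70 -25 0 6 100
python3 fit.py
python3 - <<'E'
from h import *
p=env.read_camera('scene');save(p,'s2.png')
E
```

```text
t 5.5 pos [453.6 246.2 169.4] j [ 0.646  0.3   -0.534  2.162 -1.117  1.23   0.844] F [-0.1 -0.5 -0.2] w 87.0
[[0.031, 0.998, 0.047], [0.92, -0.01, -0.391], [-0.39, 0.055, -0.919]]
dist/row 16.853516608699397 deg/row 0.6281826883486564
[[100.0, 0.008, -0.004, 0.014, 0.4, -0.3, -0.3], [100.0, 0.008, -0.003, 0.014, 0.4, -0.3, -0.3], [100.0, 0.008, -0.003, 0.014, 0.4, -0.3, -0.3], [100.0, 0.008, -0.003, 0.014, 0.4, -0.3, -0.3], [100.0, 0.008, -0.003, 0.014, 0.4, -0.3, -0.3], [100.0, 0.008, -0.003, 0.014, 0.4, -0.3, -0.3]]
[ 2.5080e+02  4.6607e+02  5.1331e+02  3.6887e+02  4.0000e-01  5.6000e-01
  3.4000e-01  0.0000e+00  0.0000e+00  0.0000e+00  0.0000e+00  0.0000e+00
  0.0000e+00  0.0000e+00 -1.0000e+00  0.0000e+00 -1.6150e+01 -1.0500e+01
  1.3000e-01] 0.22610855167700739
[-0.1 -0.   0.1] [-0.13 -0.03 -0.  ]
[ 0. -0.  0.] [ 0. -0.  0.]
[0.1 0.1 0. ] [-0.  0.  0.]
[-0.  0. -0.] [-0.  0.  0.]
[-0.  0. -0.] [-0.  0.  0.]
[ 0.  -0.  -0.1] [-0.  0.  0.]
[ 0.  -0.  -0.1] [-0.  0.  0.]
[ 0.1 -0.   0. ] [-0. -0.  0.]
```

View pics/s2.png

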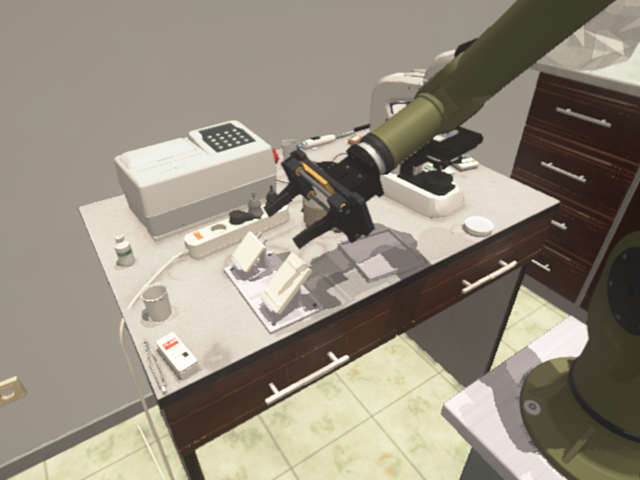

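drive_tool:
  targets:
    - [[100, 0.004, -0.01, 0.003, 1.2, -1, -1], [100, 0.004, -0.008, 0.003, 1.2, -1, -1]]

```text
t: 5.75
tool_pos: [434.9, 247.6, 153.0]
tcp_rot: [0.145, 0.691, 0.691, -0.158]
wrist_force: [-0.1, 0.1, 0.4]
gripper_width: 87.0
```

```bash
python3 plan.py 437.7 256.3 70 -25 0 6 100
```

```text
t 5.75 pos [434.9 247.6 153. ] j [ 0.632  0.299 -0.529  2.179 -1.081  1.22   0.778] F [-0.1  0.1  0.4] w 87.0
[[-0.004, 1.0, -0.018], [0.908, -0.004, -0.419], [-0.419, -0.018, -0.908]]
dist/row 13.923724408906686 deg/row 0.18264837666313902
[[100.0, 0.007, 0.001, 0.012, -0.2, -0.0, 0.0], [100.0, 0.007, 0.001, 0.012, -0.2, -0.0, 0.0], [100.0, 0.007, 0.001, 0.012, -0.2, -0.0, 0.0], [100.0, 0.007, 0.001, 0.012, -0.2, -0.0, 0.0], [100.0, 0.007, 0.001, 0.012, -0.2, -0.0, 0.0], [100.0, 0.007, 0.001, 0.012, -0.2, -0.0, 0.0]]
```

drive_tool:
  targets:
    - [[100, 0.007, 0.001, 0.012, 0, 0, 0], [100, 0.007, 0.001, 0.012, 0, 0, 0], [100, 0.007, 0.001, 0.012, 0, 0, 0], [100, 0.007, 0, 0.012, 0, 0, 0], [100, 0.005, 0, 0.01, 0, 0, 0]]

```text
t: 6.25
tool_pos: [440.0, 251.2, 87.7]
tcp_rot: [0.156, 0.689, 0.689, -0.159]
wrist_force: [-0.8, 0.1, 0.0]
gripper_width: 87.0
```

```bash
python3 plan.py 437.7 256.3 70 -25 0 2 100
```

```text
t 6.25 pos [440.  251.2  87.7] j [ 0.6    0.44  -0.515  2.183 -1.071  1.099  0.889] F [-0.8  0.1  0. ] w 87.0
[[-0.001, 1.0, -0.005], [0.9, -0.001, -0.435], [-0.435, -0.004, -0.9]]
dist/row 9.269665083854708 deg/row 0.4190627002158206
[[100.0, 0.006, -0.001, 0.007, -0.1, 0.4, 0.0], [100.0, 0.006, -0.001, 0.007, -0.1, 0.4, 0.0]]
```

drive_tool:
  targets:
    - [[100, 0.006, -0.001, 0.008, 0, 0.4, 0], [100, 0.006, -0.001, 0.007, 0, 0.4, 0], [100, 0, 0, 0, 0, 0, 0]]

```text
t: 6.55
tool_pos: [437.1, 256.0, 66.0]
tcp_rot: [0.15, 0.69, 0.691, -0.155]
wrist_force: [1.1, 0.5, -0.4]
gripper_width: 87.1
```

```bash
python3 plan.py 437.7 256.3 70 -25 0 1 100
python3 - <<'E'
from h import *
p=env.read_camera('wrist');save(p,'w3.png')
E
```

```text
t 6.55 pos [437.1 256.   66. ] j [ 0.595  0.502 -0.513  2.187 -1.082  1.068  0.941] F [ 1.1  0.5 -0.4] w 87.1
[[-0.002, 1.0, -0.007], [0.907, -0.001, -0.421], [-0.421, -0.007, -0.907]]
dist/row 4.05957099933198 deg/row 0.43008898492895553
[[100.0, -0.001, 0.001, -0.004, -0.4, -0.1, 0.1]]
```

View pics/w3.png

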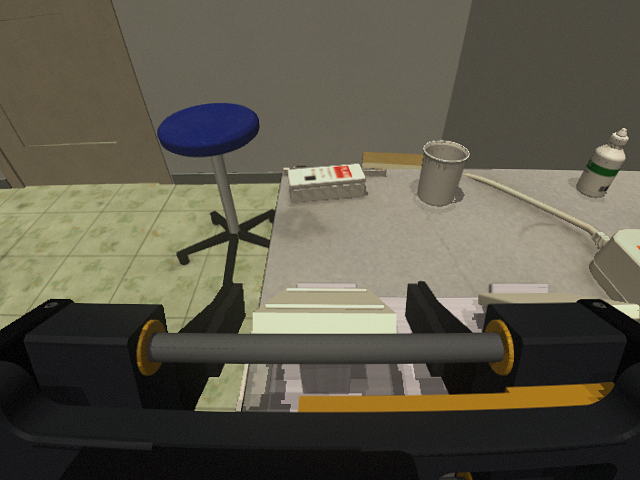

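drive_tool:
  targets:
    - [[100, -0.001, 0, -0.004, 0, 0, 0], [60, 0, 0, 0, 0, 0, 0], [40, 0, 0, 0, 0, 0, 0], [30, 0, 0, 0, 0, 0, 0], [20, 0, 0, 0, 0, 0, 0], [20, 0, 0, 0, 0, 0, 0], [20, 0, 0, 0, 0, 0, 0]]
  squeeze: 35

```text
t: 7.3
tool_pos: [438.4, 256.6, 72.3]
tcp_rot: [0.151, 0.691, 0.69, -0.154]
wrist_force: [-0.5, 0.6, -0.6]
gripper_width: 55.6
```

```bash
python3 plan.py 437.7 236 130 -25 0 4 20
```

```text
t 7.3 pos [438.4 256.6  72.3] j [ 0.595  0.487 -0.516  2.187 -1.084  1.075  0.932] F [-0.5  0.6 -0.6] w 55.6
[[-0.0, 1.0, -0.004], [0.907, -0.002, -0.421], [-0.421, -0.004, -0.907]]
dist/row 15.319280573668324 deg/row 0.06335080237474519
[[20.0, -0.011, -0.0, -0.011, -0.1, -0.0, 0.0], [20.0, -0.011, -0.0, -0.011, -0.1, -0.0, 0.0], [20.0, -0.011, -0.0, -0.011, -0.1, -0.0, 0.0], [20.0, -0.011, -0.0, -0.011, -0.1, -0.0, 0.0]]
```

drive_tool:
  targets:
    - [[20, -0.006, 0, -0.012, 0, 0, 0], [20, -0.008, 0, -0.018, 0, 0, 0], [20, -0.008, 0, -0.018, 0, 0, 0], [20, -0.01, 0, -0.022, 0, 0, 0], [20, -0.01, 0, -0.022, 0, 0, 0], [20, -0.01, 0, -0.022, 0, 0, 0]]

```text
t: 7.9
tool_pos: [436.5, 257.2, 197.4]
tcp_rot: [0.148, 0.69, 0.691, -0.158]
wrist_force: [1.2, -0.6, -0.2]
gripper_width: 55.6
```

```bash
python3 - <<'E'
from h import *
st()
p=env.read_camera('scene');save(p,'s4.png')
cv2.imwrite('pics/s4c.png',cv2.resize(p['color'][180:360,200:440,::-1],None,fx=3,fy=3))
E
python3 plan.py 460 120 230 -90 0 11 20
```

```text
t 7.9 pos [436.5 257.2 197.4] j [ 0.636  0.203 -0.551  2.161 -1.099  1.274  0.695] F [ 1.2 -0.6 -0.2] w 55.6
[[-0.004, 1.0, -0.013], [0.906, -0.002, -0.423], [-0.423, -0.013, -0.906]]
t 7.95 pos [438.  257.7 201.2] j [ 0.637  0.198 -0.552  2.157 -1.102  1.278  0.693] F [1.8 1.1 1.7] w 55.8
[[-0.002, 1.0, -0.008], [0.907, -0.002, -0.422], [-0.422, -0.008, -0.907]]
dist/row 12.945914247287375 deg/row 5.913257417031085
[[20.0, -0.012, 0.002, 0.003, -0.0, -5.9, 0.0], [20.0, -0.012, 0.002, 0.004, -0.0, -5.9, 0.0], [20.0, -0.012, 0.002, 0.005, -0.0, -5.9, 0.0], [20.0, -0.011, 0.002, 0.007, -0.0, -5.9, 0.0], [20.0, -0.01, 0.002, 0.008, -0.0, -5.9, 0.0], [20.0, -0.009, 0.002, 0.009, -0.0, -5.9, 0.0], [20.0, -0.008, 0.002, 0.01, -0.0, -5.9, 0.0], [20.0, -0.007, 0.002, 0.01, -0.0, -5.9, 0.0], [20.0, -0.006, 0.002, 0.011, -0.0, -5.9, 0.0], [20.0, -0.005, 0.002, 0.012, -0.0, -5.9, 0.0], [20.0, -0.004, 0.002, 0.012, -0.0, -5.9, 0.0]]
```

View pics/s4c.png

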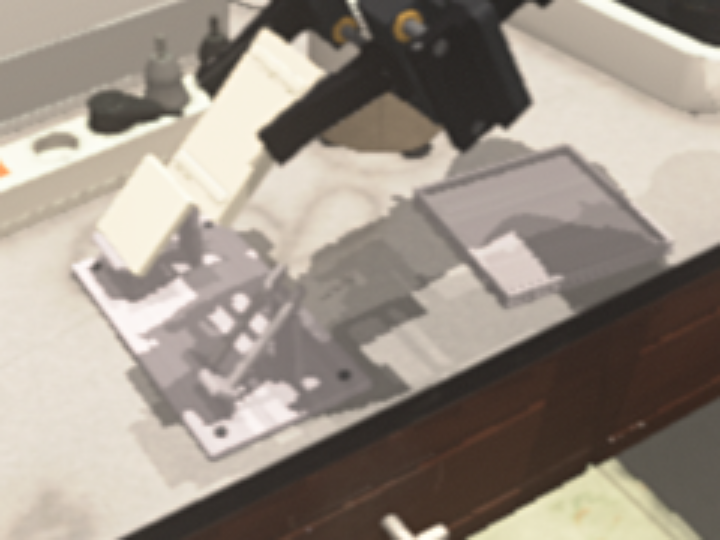

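```bash
python3 - <<'E'
from h import *
import pickle
o,p=pickle.load(open('w1.pkl','rb'))
q=o['tcp_rot'];Rt=R.from_quat([q[1],q[2],q[3],q[0]]).as_matrix();T=np.array(p['tool_from_camera'])
def at(uv,z):
    n=cv2.undistortPoints(np.array(uv,float).reshape(1,1,2),np.array(p['mtx']),np.array(p['dist'])).reshape(2)
    d=Rt@T[:3,:3]@np.array([*n,1]);c=np.array(o['tool_pos'])+Rt@T[:3,3]
    return np.round(c+d*(z-c[2])/d[2],1)
a,b=at((306,274),12),at((401,287),12);print(a,b,np.linalg.norm(a-b))
e=(b-a)/np.linalg.norm(b-a);c=(a+b)/2+65*np.array([e[1],-e[0],0]);print('centre',c,np.degrees(np.arctan2(e[1],e[0])))
cv2.imwrite('pics/w1t.png',cv2.resize(p['color'][240:400,250:450,::-1],None,fx=3.5,fy=3.5))
E
python3 - <<'E'
E
python3 plan.py 458 130 220 -80 -8 10 20
```

```text
[414.8  90.8  12. ] [539.8  73.8  12. ] 126.15070352558477
centre [468.54063545  17.89290775  12.        ] -7.744710546422917
t 7.95 pos [438.  257.7 201.2] j [ 0.637  0.198 -0.552  2.157 -1.102  1.278  0.693] F [1.8 1.1 1.7] w 55.8
[[-0.002, 1.0, -0.008], [0.907, -0.002, -0.422], [-0.422, -0.008, -0.907]]
dist/row 13.06337928076849 deg/row 5.553577215330429
[[20.0, -0.012, 0.002, 0.004, 0.6, -5.5, 0.5], [20.0, -0.012, 0.002, 0.005, 0.6, -5.5, 0.5], [20.0, -0.011, 0.002, 0.006, 0.6, -5.5, 0.5], [20.0, -0.011, 0.003, 0.007, 0.6, -5.5, 0.5], [20.0, -0.01, 0.003, 0.008, 0.6, -5.5, 0.5], [20.0, -0.009, 0.003, 0.009, 0.6, -5.5, 0.5], [20.0, -0.008, 0.003, 0.01, 0.6, -5.5, 0.5], [20.0, -0.007, 0.003, 0.01, 0.6, -5.5, 0.5], [20.0, -0.006, 0.003, 0.011, 0.6, -5.5, 0.5], [20.0, -0.005, 0.004, 0.011, 0.6, -5.5, 0.5]]
```

View pics/w1t.png

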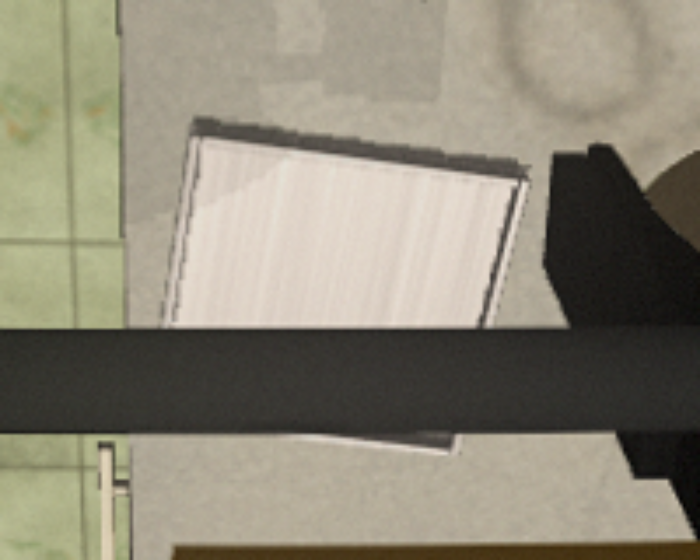

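drive_tool:
  targets:
    - [[20, -0.012, 0.002, 0.004, 0.6, -5.5, 0.5], [20, -0.012, 0.002, 0.005, 0.6, -5.5, 0.5], [20, -0.011, 0.002, 0.006, 0.6, -5.5, 0.5], [20, -0.011, 0.003, 0.007, 0.6, -5.5, 0.5], [20, -0.01, 0.003, 0.008, 0.6, -5.5, 0.5], [20, -0.009, 0.003, 0.009, 0.6, -5.5, 0.5], [20, -0.008, 0.003, 0.01, 0.6, -5.5, 0.5], [20, -0.007, 0.003, 0.01, 0.6, -5.5, 0.5], [20, -0.006, 0.003, 0.011, 0.6, -5.5, 0.5], [20, -0.005, 0.004, 0.011, 0.6, -5.5, 0.5]]

```text
t: 8.95
tool_pos: [455.5, 123.1, 218.1]
tcp_rot: [0.432, 0.567, 0.493, -0.499]
wrist_force: [0.1, -0.8, -1.7]
gripper_width: 55.6
```

```bash
python3 plan.py 468.5 20 130 -143 -8 12 20
```

```text
t 8.95 pos [455.5 123.1 218.1] j [ 0.527 -0.083 -0.707  1.896 -0.186  1.275 -0.269] F [ 0.1 -0.8 -1.7] w 55.6
[[0.016, 0.99, -0.14], [0.128, -0.141, -0.982], [-0.992, -0.002, -0.129]]
dist/row 11.355038954656711 deg/row 5.036275232893118
[[20.0, 0.006, 0.002, 0.009, -0.0, -5.0, 0.0], [20.0, 0.007, 0.002, 0.009, -0.0, -5.0, 0.0], [20.0, 0.008, 0.002, 0.008, -0.0, -5.0, 0.0], [20.0, 0.008, 0.002, 0.007, -0.0, -5.0, 0.0], [20.0, 0.009, 0.002, 0.007, -0.0, -5.0, 0.0], [20.0, 0.01, 0.002, 0.006, -0.0, -5.0, 0.0], [20.0, 0.01, 0.002, 0.005, -0.0, -5.0, 0.0], [20.0, 0.01, 0.002, 0.004, -0.0, -5.0, 0.0], [20.0, 0.011, 0.002, 0.003, -0.0, -5.0, 0.0], [20.0, 0.011, 0.002, 0.002, -0.0, -5.0, 0.0], [20.0, 0.011, 0.002, 0.001, -0.0, -5.0, 0.0], [20.0, 0.011, 0.002, 0.0, -0.0, -5.0, 0.0]]
```

drive_tool:
  targets:
    - [[20, 0.006, 0.002, 0.009, 0, -5, 0], [20, 0.007, 0.002, 0.009, 0, -5, 0], [20, 0.008, 0.002, 0.008, 0, -5, 0], [20, 0.008, 0.002, 0.007, 0, -5, 0], [20, 0.009, 0.002, 0.007, 0, -5, 0], [20, 0.01, 0.002, 0.006, 0, -5, 0], [20, 0.01, 0.002, 0.005, 0, -5, 0], [20, 0.01, 0.002, 0.004, 0, -5, 0], [20, 0.011, 0.002, 0.003, 0, -5, 0], [20, 0.011, 0.002, 0.002, 0, -5, 0], [20, 0.011, 0.002, 0.001, 0, -5, 0], [20, 0.011, 0.002, 0, 0, -5, 0]]

```text
t: 10.15
tool_pos: [465.4, 17.3, 129.2]
tcp_rot: [-0.626, -0.229, -0.197, 0.719]
wrist_force: [0.7, -0.2, -1.2]
gripper_width: 55.8
```

```bash
python3 - <<'E'
from h import *
p=env.read_camera('scene');save(p,'s5.png')
cv2.imwrite('pics/s5c.png',cv2.resize(p['color'][130:330,260:500,::-1],None,fx=3,fy=3))
E
python3 plan.py 468.7 12 40 -145 -8 8 20
```

```text
t 10.2 pos [463.8  16.7 125.3] j [-0.019  0.576 -0.722  1.8    0.872  1.822 -1.161] F [-0.2 -0.2 -3.5] w 55.5
[[-0.115, 0.991, -0.075], [-0.812, -0.137, -0.567], [-0.572, -0.004, 0.82]]
dist/row 10.695486532140944 deg/row 0.034700027484538425
[[20.0, 0.007, 0.001, -0.008, 0.0, 0.0, 0.0], [20.0, 0.007, 0.001, -0.008, 0.0, 0.0, 0.0], [20.0, 0.007, 0.001, -0.008, 0.0, 0.0, 0.0], [20.0, 0.007, 0.001, -0.008, 0.0, 0.0, 0.0], [20.0, 0.007, 0.001, -0.008, 0.0, 0.0, 0.0], [20.0, 0.007, 0.001, -0.008, 0.0, 0.0, 0.0], [20.0, 0.007, 0.001, -0.008, 0.0, 0.0, 0.0], [20.0, 0.007, 0.001, -0.008, 0.0, 0.0, 0.0]]
```

View pics/s5c.png

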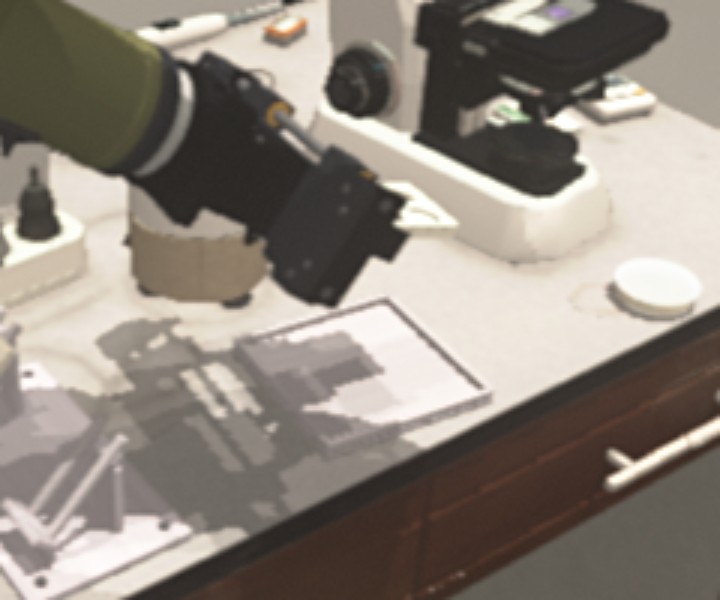

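drive_tool:
  targets:
    - [[20, 0.007, 0.001, -0.008, 0, 0, 0], [20, 0.007, 0.001, -0.008, 0, 0, 0], [20, 0.007, 0.001, -0.008, 0, 0, 0], [20, 0.007, 0.001, -0.008, 0, 0, 0], [20, 0.007, 0.001, -0.008, 0, 0, 0], [20, 0.007, 0.001, -0.008, 0, 0, 0], [20, 0.007, 0, -0.008, 0, 0, 0]]

```text
t: 10.9
tool_pos: [469.6, 7.9, 46.8]
tcp_rot: [-0.625, -0.229, -0.2, 0.719]
wrist_force: [-0.5, 0.1, -1.7]
gripper_width: 55.6
```

```bash
python3 plan.py 468.7 12 18 -145 -8 4 20
python3 - <<'E'
from h import *
p=env.read_camera('scene');save(p,'s6.png')
cv2.imwrite('pics/s6c.png',cv2.resize(p['color'][150:310,280:480,::-1],None,fx=3.7,fy=3.7))
E
```

```text
t 10.9 pos [469.6   7.9  46.8] j [-0.033  0.694 -0.679  1.819  0.927  1.731 -1.249] F [-0.5  0.1 -1.7] w 55.6
[[-0.115, 0.99, -0.08], [-0.807, -0.14, -0.574], [-0.579, -0.001, 0.815]]
dist/row 7.272907412581993 deg/row 0.10225458458575476
[[20.0, 0.003, -0.0, -0.006, 0.0, -0.1, 0.0], [20.0, 0.003, -0.0, -0.006, 0.0, -0.1, 0.0], [20.0, 0.003, -0.0, -0.006, 0.0, -0.1, 0.0], [20.0, 0.003, -0.0, -0.006, 0.0, -0.1, 0.0]]
```

View pics/s6c.png

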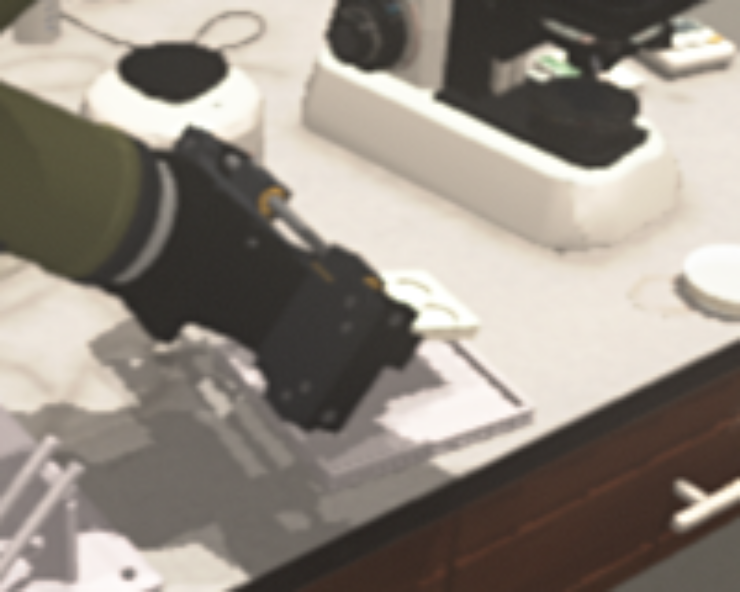

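drive_tool:
  targets:
    - [[20, 0.002, 0, -0.007, 0, 0, 0], [20, 0.002, 0, -0.007, 0, 0, 0], [20, 0.001, 0, -0.006, 0, 0, 0], [20, 0, 0, 0, 0, 0, 0]]

```text
t: 11.35
tool_pos: [469.7, 15.7, 23.8]
tcp_rot: [-0.624, -0.228, -0.201, 0.72]
wrist_force: [0.6, -0.3, -1.0]
gripper_width: 55.4
```

```bash
python3 plan.py 468.7 12 15 -145 -8 2 20
python3 - <<'E'
from h import *
p=env.read_camera('top');save(p,'t7.png')
cv2.imwrite('pics/t7c.png',cv2.resize(p['color'][180:330,230:430,::-1],None,fx=3.7,fy=3.7))
E
```

```text
t 11.35 pos [469.7  15.7  23.8] j [-0.054  0.741 -0.668  1.807  0.937  1.719 -1.279] F [ 0.6 -0.3 -1. ] w 55.4
[[-0.116, 0.99, -0.077], [-0.807, -0.14, -0.574], [-0.579, -0.005, 0.815]]
dist/row 4.781424831439838 deg/row 0.22877120408785065
[[20.0, 0.004, -0.0, -0.002, 0.1, -0.2, 0.1], [20.0, 0.004, -0.0, -0.002, 0.1, -0.2, 0.1]]
```

View pics/t7c.png

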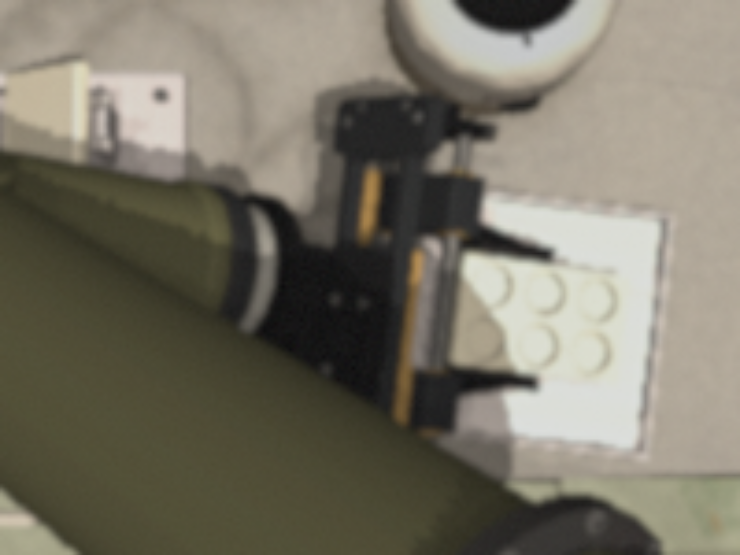

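drive_tool:
  targets:
    - [[20, 0.002, 0, -0.002, 0, 0, 0], [20, 0.002, 0, -0.002, 0, 0, 0], [20, 0.001, 0, -0.001, 0, 0, 0], [20, 0, 0, 0, 0, 0, 0]]

```text
t: 11.8
tool_pos: [470.1, 14.6, 17.4]
tcp_rot: [-0.625, -0.229, -0.2, 0.719]
wrist_force: [0.2, 0.1, -1.7]
gripper_width: 55.5
```

drive_tool:
  targets:
    - [[20, 0.001, 0, -0.002, 0, 0, 0], [20, 0.001, 0, -0.001, 0, 0, 0], [20, 0, 0, 0, 0, 0, 0]]

```text
t: 12.1
tool_pos: [470.2, 14.5, 13.7]
tcp_rot: [-0.625, -0.229, -0.2, 0.719]
wrist_force: [0.6, 0.9, -0.4]
gripper_width: 55.8
```

drive_tool:
  targets:
    - [[68, 0, 0, 0, 0, 0, 0], [72, 0, 0, 0, 0, 0, 0], [78, 0, 0, 0, 0, 0, 0], [78, 0, 0, 0, 0, 0, 0], [78, 0, 0, 0, 0, 0, 0]]

```text
t: 12.6
tool_pos: [470.5, 14.3, 14.6]
tcp_rot: [-0.625, -0.229, -0.199, 0.719]
wrist_force: [-0.0, 0.6, -0.0]
gripper_width: 67.3
```

Run:
```python
from h import *
st()
p=env.read_camera('top');save(p,'t8.png')
a=cv2.resize(p['color'][180:330,230:430,::-1],None,fx=2.6,fy=2.6)
p=env.read_camera('wrist');save(p,'w8.png')
cv2.imwrite('pics/t8c.png',np.vstack([a,cv2.resize(p['color'][200:480,:,::-1],(a.shape[1],210))]))
```

```text
t 12.6 pos [470.5  14.3  14.6] j [-0.058  0.756 -0.661  1.807  0.946  1.71  -1.291] F [-0.   0.6 -0. ] w 67.3
[[-0.115, 0.99, -0.08], [-0.808, -0.14, -0.573], [-0.578, -0.001, 0.816]]
```

View pics/t8c.png

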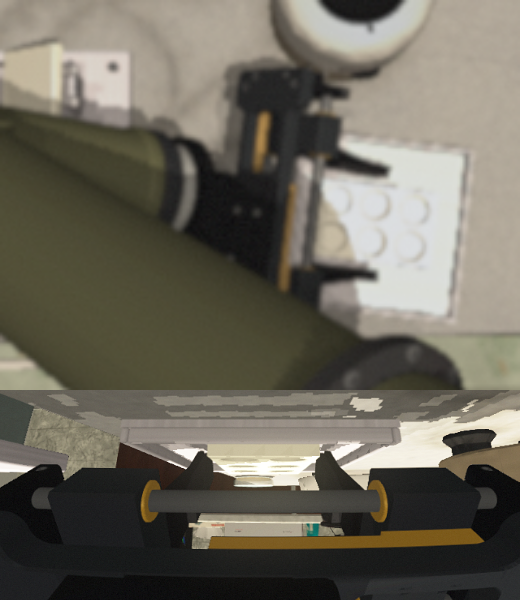

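drive_tool:
  targets:
    - [[78, -0.006, 0, 0.008, 0, 0, 0], [78, -0.009, 0, 0.012, 0, 0, 0], [78, -0.012, 0, 0.016, 0, 0, 0], [78, -0.012, 0, 0.016, 0, 0, 0], [78, -0.015, 0, 0.02, 0, 0, 0], [78, -0.015, 0, 0.02, 0, 0, 0], [78, -0.015, 0, 0.02, 0, 0, 0], [78, 0, 0, 0, 0, 0, 0], [78, 0, 0, 0, 0, 0, 0]]

```text
t: 13.6
tool_pos: [470.9, 19.1, 169.1]
tcp_rot: [-0.626, -0.23, -0.198, 0.719]
wrist_force: [-0.7, -0.8, 0.0]
gripper_width: 68.0
```

Run:
```python
from h import *
st()
def tri(k,A):
    pts=[];Ps=[]
    for p,at in A:
        r=cv2.Rodrigues(np.array(p['rvec'],float))[0];t=np.array(p['tvec'],float).reshape(3)
        n=cv2.undistortPoints((np.array(at)*[640,480]).reshape(1,1,2),p['mtx'],p['dist']).reshape(2,1)
        pts.append(n);Ps.append(np.c_[r,t])
    X=cv2.triangulatePoints(Ps[0],Ps[1],pts[0],pts[1]).ravel();print(k,np.round(X[:3]/X[3],1))
a=env.read_camera('top');b=env.read_camera('scene')
save(a,'t9.png');save(b,'s9.png')
for n in ['spot_plate_centre','tray_in','plain_tile_centre']:
    A=[]
    for p in (a,b):
        d=env.landmark_of(n,p)
        if d: A.append((p,d[0]['at'])); print(n,np.round(d[0]['at'],4),round(d[0]['confidence'],2))
    if len(A)==2: tri(n,A)
cv2.imwrite('pics/c9.png',np.vstack([cv2.resize(a['color'][180:330,230:430,::-1],(560,420)),]))
cv2.imwrite('pics/d9.png',np.vstack([cv2.resize(b['color'][180:330,220:440,::-1],(792,540)),]))
```

```text
t 13.6 pos [470.9  19.1 169.1] j [-0.003  0.519 -0.739  1.764  0.858  1.865 -1.101] F [-0.7 -0.8  0. ] w 68.0
[[-0.111, 0.99, -0.084], [-0.808, -0.139, -0.572], [-0.578, 0.004, 0.816]]
spot_plate_centre [0.5795 0.5529] 0.8
spot_plate_centre [0.5825 0.5215] 0.64
spot_plate_centre [473.4  20.3  14.1]
tray_in [0.5811 0.5571] 0.77
tray_in [0.5898 0.5229] 0.64
tray_in [467.7  16.2  14.1]
plain_tile_centre [0.3788 0.4387] 0.78
plain_tile_centre [0.3861 0.5198] 0.85
plain_tile_centre [575.1 257.4  53.2]
```

View pics/c9.png

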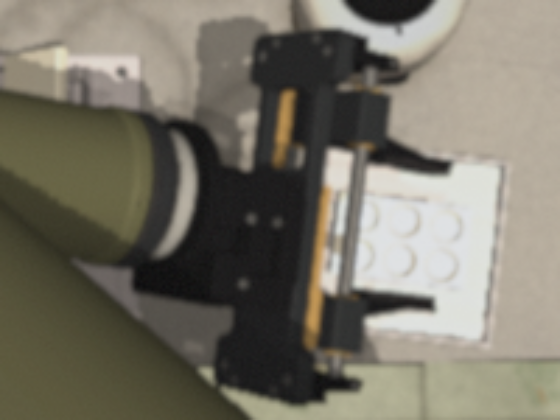

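View pics/d9.png

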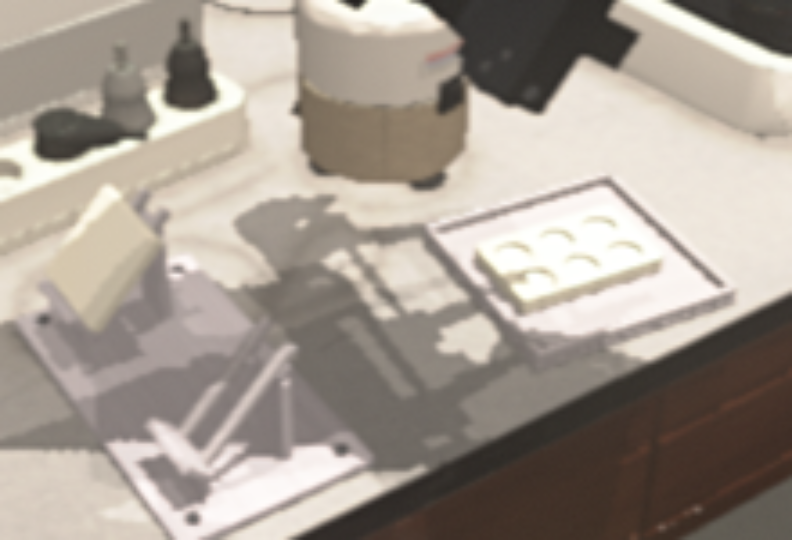

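Run:
```python
from h import *
a=env.read_camera('top');b=env.read_camera('scene');print(env.get_obs()['t'])
def box(p,c,yaw,dim,z0,z1,im,col):
    M=R.from_euler('z',yaw,degrees=True).as_matrix()
    for z in (z0,z1):
        P=np.array([[x*dim[0]/2,y*dim[1]/2,0] for x,y in((-1,-1),(1,-1),(1,1),(-1,1))])@M.T+[c[0],c[1],z]
        uv=cv2.projectPoints(P,np.array(p['rvec']),np.array(p['tvec']),p['mtx'],p['dist'])[0].reshape(-1,2)
        cv2.polylines(im,[((uv-off)*8).astype(int)],True,col if z==z1 else (0,128,255),1)
for p,n,off in((a,'oa',np.array([325,215])),(b,'ob',np.array([330,220]))):
    im=cv2.resize(p['color'][off[1]:off[1]+70,off[0]:off[0]+100,::-1],None,fx=8,fy=8,interpolation=cv2.INTER_CUBIC)
    box(p,(468.5,10.5),-8,(130,130),0,12,im,(0,0,255))
    box(p,(471,15),-8,(56,92),4,16,im,(0,200,0))
    cv2.imwrite(f'pics/{n}.png',im)
```

```text
14.1
```

View pics/oa.png

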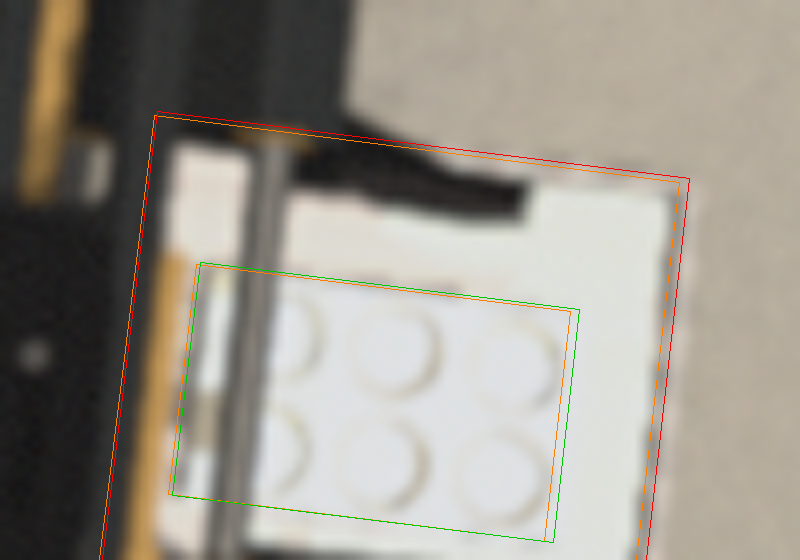

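View pics/ob.png

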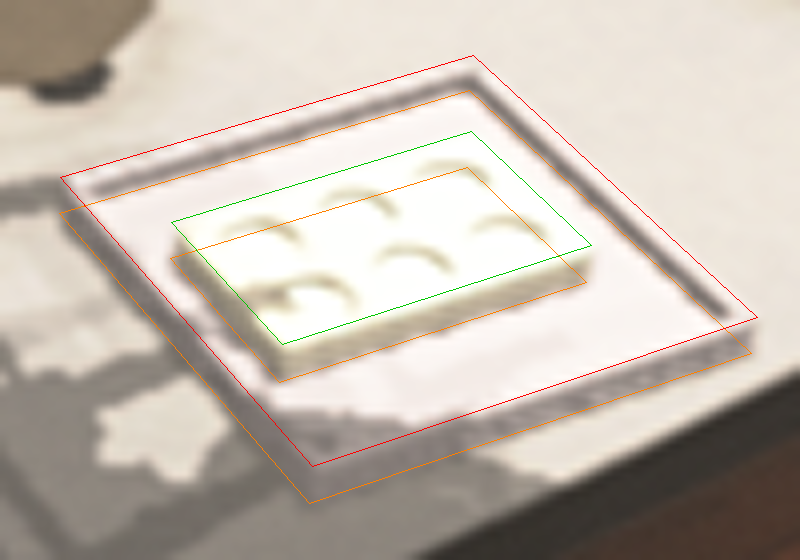

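```bash
python3 -c "
from h import *
st();print(env.job_done())"
```

```text
t 14.1 pos [470.8  18.9 167.5] j [-0.003  0.522 -0.738  1.764  0.858  1.865 -1.101] F [-0.4 -0.4  0.2] w 67.8
[[-0.113, 0.99, -0.081], [-0.809, -0.139, -0.572], [-0.578, 0.001, 0.816]]
the job is handed in; nothing more can be done
None
```

The spot plate is in the square tray, wells up, and I handed the job in at 14.1 s. I gripped it by its long edges, lifted it straight off the stand and turned it over about the jaw axis. I set its foot edge down close to the tray floor with the plate tilted about 15°, let it drop flat, and raised the arm clear.

Last checks:
- **Position and flatness:** I drew a flat plate outline at (471, 15) mm over the top and scene pictures, and it matches in both. That is about 5 mm from my tray-centre estimate of (468.5, 10.5) mm. The wells are visible from above.
- **Plain tile:** it still leans on the stand. The landmark triangulation put it at (575, 257, 53) mm at the end, against (570, 258, 51) mm at the start. I put that difference of about 6 mm down to measurement noise.
- **Robot:** the fingertips were about 167 mm above the desk, with wrist forces under 1 N.
- **Disagreement:** the landmark triangulation put both the plate and the tray at z = 14 mm, which is too high for the tray floor (about 4 mm). It also differed from the outline position by about 5–6 mm in y. I trusted the outlines for both.

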